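# Ring the call bell for the finished rice bowl

## Robot

A 6-joint arm with a two-finger parallel gripper is mounted at the origin on a cart in front of the work surface, level with it; the furniture and walls round the work are solid. World frame = base frame: x ahead of the robot, y to its left, z up, the work surface at z = 0. Lengths are in m, angles in rad, forces in N, time in s.
With the tool pointing down it reaches from about 0.275 to 0.725 m from the base axis. Payload 5.6 kg.
Tool frame: the origin (TCP) lies midway between the tips of the shut fingers; the grasp point (between the pads) lies 19 mm behind it (r.grip_depth is the distance from the TCP to the grasp point, in m); z points along the fingers, y is the line along which they close (so a half turn about z gives the same grasp; the last joint's range is limited). The gripper opens to 85 mm and grips with 20 to 120 N. Pads are 22 mm wide; open, the fingers measure 114 mm over their backs; the gripper's body (76 mm by 85 mm) begins 54 mm behind the grasp point. The pads swing forward as they close: fully open they stand 13 mm farther back than shut.
Start: joints at [1.503, 0.255, 0.108, 0, -1.424, -0.285], TCP at [0.19, 0.516, 0.231] pointing down, gripper open.
Joint ranges: [-2.95, 2.95], [-1.21, 1.97], [-1.09, 1.5], [-2.87, 1.71], [-2.94, -0.07], [-3.05, 3.05]. Speed limits (rad/s): [2.57, 2.57, 3.14, 3.14, 3.14, 3.14].

## Interface

Orientations are given as a rotation vector (axis times angle).
In Python, from bench import r gives the robot as it stands. The module is installed in compiled form; this text tells all that it offers.
- The arm moves only by the shell command python3 -m handwheel 'ROWS' [OPENING] [FORCE]. ROWS is JSON, a list of rows, each an object of numbers: "x", "y", "z": the shift along the tool's x, y, z in m; "rx", "ry", "rz": the turn, a rotation vector about the tool's x, y, z in degrees. A call has 1 to 5 rows; each row shifts and turns the commanded pose from where the row before left it, along the tool's axes as they then stand; what a row does not reach is not made up. A row lasts 1/8 s, in which the tool goes at most 62.5 mm and 10.7 degrees, less where a joint would pass 70% of its speed; a pose out of reach is approached as far as the arm can. A call is refused whole if a number of a shift passes 0.0625 or a number of a turn 10.7, either way. A call with a gripper value outside its range is refused whole. OPENING is the closure, from -1 (fully open) to 1 (shut), set as the call begins (- or left out, the last holds). The fingers move at their own pace and stop on an object; FORCE is the grip in N (left out, the last holds). Time passes only in rows, so rows that do not move let the fingers close. It gives the time, the measured TCP pose, the force, the opening and the grip force at its end, in the units of the state.
- r.state(): the state, without advancing time (a new reading comes with each control period).
- r.camera(name): name is "side" or "top" or "wrist"; returns (picture, depth): 420x560x3 uint8, red, green, blue; 420x560 float32, m along the optical axis (not along the pixel's ray), 0 where there is no reading.
- r.calibration(name): a dict with "camera_matrix" (3x3 intrinsics, pixels), "rvec" (rotation vector, rad) and "tvec" (3), from world to camera coordinates, as OpenCV has them. Camera axes: x right, y down, z forward; pixel columns grow to the right and rows downward; lengths in m; the calibration is good to about 2 mm. A picture is of the moment at which its call begins: read the wrist's pose just before it. calibration takes no time and is no camera call; for the wrist camera it gives the pose at the moment of the call.
- r.job_done(): hands the job in; it is judged then, once.
The state is a dict: "time": time; "q": joint angles; "joint_velocities": joint speeds; "effort": joint torques, N m; "eef_pos": TCP position; "ee_rot": TCP orientation; "contact_force": force on the tool from outside, world axes, zero at the start; "ft_torque": the same for the moment, N m; "gripper_width": opening from 0.0 (shut) to 1.0 (fully open); "grip_force": force on a finger pad.
Only numpy, scipy, OpenCV 4.12 (cv2) and the standard library are available. Lean on these libraries where they do the work, as an engineer would, in place of code of your own. Each camera call takes 0.05 s, during which the arm holds its last target. There are 200 camera calls.

## Task

The rice bowl is ready to be collected. Ring the call bell that stands right beside it (the large bowl, not the small sauce dish): press its plunger all the way down and let it spring back up. Do not sound the other bell, and leave the bell, the rice bowl and the other bell where they stand.

Things in the scene. Friction and masses are not known exactly. Their poses are not given: they have to be found in the camera images.
- bell_a_top (a point): Centre of the plunger's top face, 59 mm above the worktop, on the counter bell to ring: a loose pale steel dome bell (74 mm across, black foot, dome top at 42 mm, about 0.16 kg), the one of two like bells that has the rice bowl beside it. The plunger is a round knob 15 mm across, standing out of the middle of the dome. z is up; the point moves with the plunger.
- bell_a_plunger (a joint): Travel of that bell's plunger, in m: 0 is up (at rest), grows as it is pressed straight down, 0.004 is fully down (hard stop). A spring returns it; fully down takes about 5 N. The dome does not get in the way: 13 mm remain above it at full travel.
- bell_b_top (a point): The same point on the other bell, exactly like the first, which has a small black sauce dish (76 mm across, 30 mm high) beside it. It stands at least 28 cm from the bell to ring, to its left or its right; not to be sounded.
- bell_b_plunger (a joint): Travel of the other bell's plunger, in m: 0 up, 0.004 fully down, same spring.
- rice_bowl: Empty black rice bowl, loose, 116 mm across and 62 mm high; origin at the centre of its underside, z up. Its centre stands 125 to 135 mm from the bell to ring, behind it as the robot sees it (up to 40 degrees to either side), leaving about 35 mm between them.
There are look-alikes about, which are no part of the job. What is shaped like the part that bears bell_b_top but blue or orange is not meant. Leave any turquoise look-alike of the part that bears bell_a_top alone.

How it is judged:
By the outcome, as a careful person would: the job done as asked, in the order asked, and still so for the second after the job is handed in, with the robot touching nothing.
It also fails if it takes over 29 s, if anything falls off the work surface, if the arm or the gripper's body presses on something with over 40 N, if the wrist force passes 120 N, or if a joint passes its speed limit or range.

## Working session

There is one attempt and no reset: what is moved stays moved. The work goes in short steps, Python scripts to look and compute and a shell command to move; the robot and the scene stay as the last step left them, time stands still between calls to the robot, and variables do not carry over. Pictures are saved under pics/ and viewed, at most 10 in all, crops included, and the job is handed in when it is done.

```bash
mkdir -p pics; cat > h.py <<'E'
import numpy as np, cv2
from bench import r
def cal(n):
    c=r.calibration(n); K=np.array(c["camera_matrix"],float); R=cv2.Rodrigues(np.array(c["rvec"],float))[0]; return K,R,np.array(c["tvec"],float).ravel()
def ray(n,u,v,z,c=None):
    K,R,t=c or cal(n); d=R.T@np.linalg.solve(K,[u,v,1]); o=-R.T@t
    return o+d*(z-o[2])/d[2]
def deproj(n,u,v,dep,c=None):
    K,R,t=c or cal(n); return R.T@(np.linalg.solve(K,[u,v,1])*dep-t)
E
python3 - <<'E'
from h import *
s=r.state(); print(s["time"],s["eef_pos"],s["ee_rot"])
for n in("top","side"):
    p,d=r.camera(n); cv2.imwrite(f"pics/{n}0.png",p[:,:,::-1]); np.savez(f"{n}0.npz",p=p,d=d)
    K,R,t=cal(n); print(n,-R.T@t,R[2])
E
```

```text
0.0 [0.18979772 0.51565836 0.23036548] [ 3.09087302e+00 -5.51038825e-01 -3.98624188e-04]
top [ 0.42325387 -0.02700259  1.01071553] [ 1.47602781e-01 -3.23806542e-04 -9.89046669e-01]
side [ 0.28346166 -0.67916301  0.64025826] [ 0.28772869  0.73039318 -0.61946591]
```

View pics/top0.png

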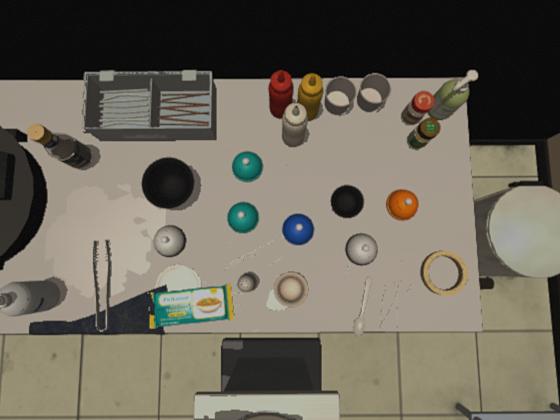

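View pics/side0.png

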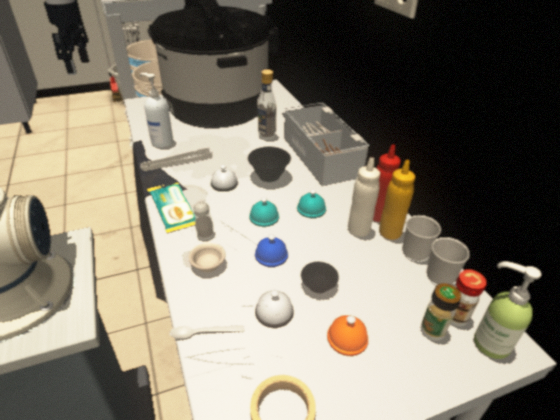

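Top view, candidates for the bell: pale bells at (169,240) and (362,249); turquoise look-alikes at (247,166) and (242,217); blue at (298,229); orange at (402,205). The large black bowl is at (168,183), behind the pale bell at (169,240). The small dish at (347,201) is beside (362,249). I choose (169,240), which is at (224,178) in the side view.

```bash
python3 - <<'E'
from h import *
T=np.load("top0.npz");S=np.load("side0.npz")
a=cv2.resize(T["p"][155:275,110:230],(390,390),interpolation=cv2.INTER_NEAREST)
b=cv2.resize(S["p"][135:215,185:305],(390,260),interpolation=cv2.INTER_NEAREST)
im=np.zeros((390,790,3),np.uint8);im[:,:390]=a;im[:260,400:]=b
cv2.imwrite("pics/crop0.png",im[:,:,::-1])
def pts(n,D,u0,u1,v0,v1):
    K,R,t=cal(n); v,u=np.mgrid[v0:v1,u0:u1]; d=D["d"][v0:v1,u0:u1]
    P=np.linalg.solve(K,np.stack([u*d,v*d,d]).reshape(3,-1))
    return (R.T@(P-t[:,None])).T[d.ravel()>0]
for nm,n,D,box in (("bell","top",T,(145,195,215,265)),("bell","side",S,(205,245,160,197)),("other","top",T,(335,390,222,275)),("bowl","top",T,(135,200,150,214))):
    P=pts(n,D,*box); z=P[:,2]
    k=P[z>.048] if nm!="bowl" else P[z>.05]; m=P[(z>.01)]
    print(nm,n,"zmax",z.max().round(4),"knob",len(k),(k.min(0)+k.max(0)).round(4)/2,"all ctr",((m.min(0)+m.max(0))/2).round(4),np.ptp(m,0).round(3))
E
```

```text
bell top zmax 0.0598 knob 39 [0.48825 0.21935 0.05465] all ctr [0.4889 0.2182 0.0349] [0.068 0.064 0.05 ]
bell side zmax 0.057 knob 21 [0.48455 0.21775 0.0528 ] all ctr [0.4828 0.2105 0.0337] [0.065 0.055 0.047]
other top zmax 0.0604 knob 36 [ 0.468  -0.2192  0.0562] all ctr [ 0.4667 -0.217   0.0353] [0.065 0.069 0.05 ]
bowl top zmax 0.0661 knob 778 [0.61375 0.2143  0.05815] all ctr [0.6137 0.2143 0.0381] [0.113 0.113 0.056]
```

View pics/crop0.png

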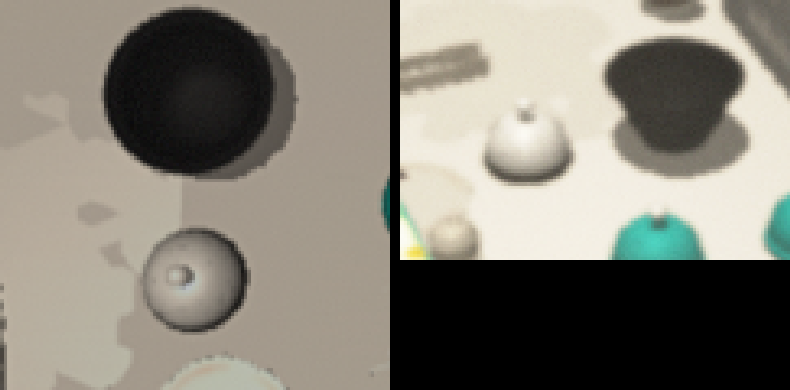

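The crop shows the pale bell (knob at crop (180,275)) with the big black bowl directly behind it. The bell–bowl distance is 0.126 m, knob top about 59 mm and bowl 113 mm across, all as described. Next I check the clearance along the path and work out the shift in tool axes.

```bash
cat > go.py <<'E'
from h import *
import sys
s=r.state(); R=cv2.Rodrigues(np.array(s["ee_rot"],float))[0]
g=np.array([float(a) for a in sys.argv[1:4]]); p=np.array(s["eef_pos"])
print(s["time"],p.round(4),"toolz",R[:,2].round(3),"tooly",R[:,1].round(3),"F",np.round(s["contact_force"],1),"shift tool mm",(R.T@(g-p)*1e3).round(1))
E
python3 go.py .487 .219 .15; python3 - <<'E'
from h import *
D=np.load("top0.npz");K,R,t=cal("top");v,u=np.mgrid[0:420,0:560];d=D["d"]
P=(R.T@(np.linalg.solve(K,np.stack([u*d,v*d,d]).reshape(3,-1))-t[:,None])).T[d.ravel()>0]
a=np.array([.19,.516]);b=np.array([.487,.219]);e=(b-a)/np.linalg.norm(b-a)
q=P[:,:2]-a;al=q@e;ac=np.abs(q@[-e[1],e[0]])
for k in np.arange(-.05,.5,.05):
    m=(al>k)&(al<k+.05)&(ac<.09)
    if m.any():i=np.argmax(np.where(m,P[:,2],-9));print(k.round(2),P[i].round(3))
E
```

```text
0.1 [0.1898 0.5157 0.2305] toolz [-0.    -0.002 -1.   ] tooly [-0.346 -0.938  0.002] F [0.2 0.  0. ] shift tool mm [381.4 175.6  80.8]
-0.05 [ 0.13   0.527 -0.703]
0.0 [ 0.284  0.54  -0.   ]
0.05 [0.303 0.512 0.009]
0.1 [0.355 0.478 0.142]
0.15 [0.36  0.471 0.14 ]
0.2 [0.335 0.351 0.02 ]
0.25 [0.445 0.385 0.019]
0.3 [0.469 0.358 0.021]
0.35 [0.474 0.235 0.037]
0.4 [0.488 0.214 0.06 ]
0.45 [0.562 0.23  0.065]
```

```bash
python3 -m handwheel '[{"x":0.054,"y":0.025},{"x":0.054,"y":0.025},{"x":0.054,"y":0.025},{"x":0.054,"y":0.025},{"x":0.054,"y":0.025}]' 1; python3 go.py .487 .219 .13
```

```text
0.1 [0.1898 0.5157 0.2305] toolz [-0.    -0.002 -1.   ] tooly [-0.346 -0.938  0.002] F [0.2 0.  0. ] shift tool mm [381.4 175.6 100.8]validation failed for argument at $[0]...
```

The move was refused, so I'll write out all six numbers in each row.

```bash
python3 -m handwheel '[{"x":0.054,"y":0.025,"z":0,"rx":0,"ry":0,"rz":0},{"x":0.054,"y":0.025,"z":0,"rx":0,"ry":0,"rz":0},{"x":0.054,"y":0.025,"z":0,"rx":0,"ry":0,"rz":0},{"x":0.054,"y":0.025,"z":0,"rx":0,"ry":0,"rz":0},{"x":0.054,"y":0.025,"z":0,"rx":0,"ry":0,"rz":0}]' 1; echo; python3 go.py .487 .219 .13
```

```text
time: 0.72
eef_pos: [0.401, 0.3039, 0.231]
ee_rot: [3.093, -0.551, -0.001]
contact_force: [1.6, 0.9, 0.3]
gripper_width: 0.002
grip_force: 0.0

0.725 [0.401  0.3039 0.231 ] toolz [-0. -0. -1.] tooly [-0.345 -0.939  0.   ] F [1.6 0.9 0.3] shift tool mm [110.  50. 101.]
```

```bash
python3 -m handwheel '[{"x":0.054,"y":0.025,"z":0,"rx":0,"ry":0,"rz":0},{"x":0.055,"y":0.025,"z":0,"rx":0,"ry":0,"rz":0},{"x":0,"y":0,"z":0.05,"rx":0,"ry":0,"rz":0},{"x":0,"y":0,"z":0.05,"rx":0,"ry":0,"rz":0},{"x":0,"y":0,"z":0,"rx":0,"ry":0,"rz":0}]' 1; echo; python3 go.py .487 .219 .07; python3 - <<'E'
from h import *
c=cal("wrist");p,d=r.camera("wrist");cv2.imwrite("pics/w1.png",p[:,:,::-1]);np.savez("w1.npz",p=p,d=d)
K,R,t=c
for X in ([.487,.219,.059],r.state()["eef_pos"]):
    q=K@(R@np.array(X)+t);print((q[:2]/q[2]).round(1))
v,u=np.mgrid[0:420,0:560]
P=(R.T@(np.linalg.solve(K,np.stack([u*d,v*d,d]).reshape(3,-1))-t[:,None])).T
m=(d.ravel()>0)&(abs(P[:,2]-.057)<.006)&(np.hypot(P[:,0]-.487,P[:,1]-.219)<.03);k=P[m]
print(len(k),k.max(0).round(4),k.min(0).round(4))
E
```

```text
time: 1.35
eef_pos: [0.4826, 0.2189, 0.1275]
ee_rot: [3.086, -0.552, -0.011]
contact_force: [0.2, 0.3, 0.2]
gripper_width: 0.001
grip_force: 0.0

1.35 [0.4826 0.2189 0.1275] toolz [-0.008 -0.005 -1.   ] tooly [-0.346 -0.938  0.008] F [0.2 0.3 0.2] shift tool mm [ 4.4 -2.  57.5]
[271.8 212.6]
[271.1 263.8]
317 [0.4928 0.2291 0.0596] [0.478  0.2145 0.0518]
```

View pics/w1.png

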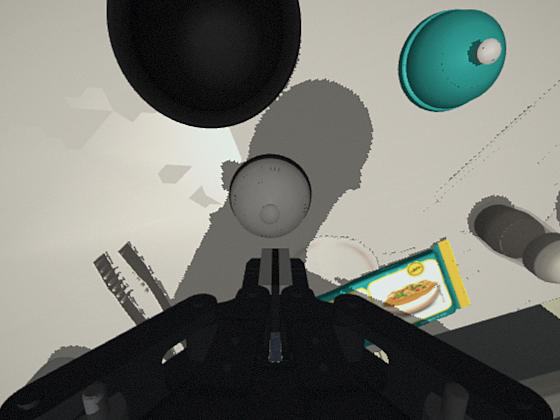

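The wrist view shows the knob at (269,213), predicted at (272,213), so the estimate is refined to about (0.486, 0.221). The fingertips are clear of the bowl. I'll correct and descend.

```bash
python3 go.py .486 .2205 .07; python3 -m handwheel '[{"x":0.002,"y":-0.001,"z":0.02,"rx":0,"ry":0,"rz":0},{"x":0,"y":0,"z":0.02,"rx":0,"ry":0,"rz":0},{"x":0,"y":0,"z":0.015,"rx":0,"ry":0,"rz":0},{"x":0,"y":0,"z":0,"rx":0,"ry":0,"rz":0},{"x":0,"y":0,"z":0,"rx":0,"ry":0,"rz":0}]' 1; echo; python3 go.py .486 .2205 .055
```

```text
1.4 [0.4847 0.2202 0.1308] toolz [-0.002 -0.003 -1.   ] tooly [-0.345 -0.938  0.003] F [-0.6 -0.6  1.6] shift tool mm [ 1.2 -0.9 60.8]
time: 2.02
eef_pos: [0.4882, 0.2218, 0.0776]
ee_rot: [-3.092, 0.55, -0.003]
contact_force: [-0.6, 0.3, 0.9]
gripper_width: 0.005
grip_force: 0.0

2.025 [0.4882 0.2218 0.0776] toolz [ 0.002  0.001 -1.   ] tooly [-0.345 -0.939 -0.002] F [-0.6  0.3  0.9] shift tool mm [-1.7  2.  22.6]
```

```bash
python3 -m handwheel '[{"x":-0.001,"y":0.001,"z":0.008,"rx":0,"ry":0,"rz":0},{"x":0,"y":0,"z":0.006,"rx":0,"ry":0,"rz":0},{"x":0,"y":0,"z":0,"rx":0,"ry":0,"rz":0},{"x":0,"y":0,"z":0,"rx":0,"ry":0,"rz":0}]' 1; echo; python3 go.py .486 .2205 .055;python3 - <<'E'
from h import *
p,d=r.camera("side");cv2.imwrite("pics/s2.png",cv2.resize(p[130:220,165:285],(800,600))[:,:,::-1])
E
```

```text
time: 2.52
eef_pos: [0.4863, 0.2206, 0.0623]
ee_rot: [3.093, -0.551, 0.0]
contact_force: [-0.0, 0.0, 0.4]
gripper_width: 0.004
grip_force: 0.0

2.525 [0.4863 0.2206 0.0623] toolz [ 0. -0. -1.] tooly [-0.345 -0.938  0.   ] F [-0.   0.   0.4] shift tool mm [-0.2  0.2  7.3]
```

View pics/s2.png

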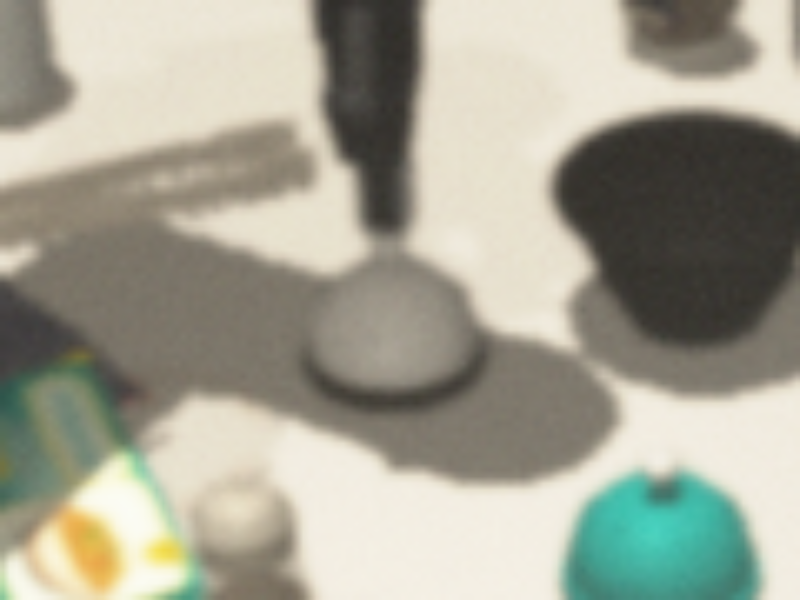

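The fingertips (crop (385,235)) are centred right over the knob. Now a straight press, watching the force.

```bash
python3 -m handwheel '[{"x":0,"y":0,"z":0.003,"rx":0,"ry":0,"rz":0},{"x":0,"y":0,"z":0.002,"rx":0,"ry":0,"rz":0},{"x":0,"y":0,"z":0.001,"rx":0,"ry":0,"rz":0},{"x":0,"y":0,"z":0,"rx":0,"ry":0,"rz":0},{"x":0,"y":0,"z":0,"rx":0,"ry":0,"rz":0}]' 1
```

```text
time: 3.2
eef_pos: [0.4863, 0.2207, 0.0565]
ee_rot: [-3.093, 0.551, -0.0]
contact_force: [-1.4, 0.6, 3.1]
gripper_width: 0.003
grip_force: 1.5
```

```bash
python3 -m handwheel '[{"x":0,"y":0,"z":0.0015,"rx":0,"ry":0,"rz":0},{"x":0,"y":0,"z":0.001,"rx":0,"ry":0,"rz":0},{"x":0,"y":0,"z":0,"rx":0,"ry":0,"rz":0},{"x":0,"y":0,"z":0,"rx":0,"ry":0,"rz":0}]' 1
```

```text
time: 3.7
eef_pos: [0.4863, 0.2207, 0.055]
ee_rot: [-3.092, 0.551, -0.001]
contact_force: [-4.3, -0.8, 11.9]
gripper_width: 0.002
grip_force: 5.8
```

The force of 11.9 N at z = 0.055 is well above the 5 N spring, so the plunger is on its hard stop. I'll release straight up.

```bash
python3 -m handwheel '[{"x":0,"y":0,"z":-0.004,"rx":0,"ry":0,"rz":0},{"x":0,"y":0,"z":-0.006,"rx":0,"ry":0,"rz":0},{"x":0,"y":0,"z":-0.03,"rx":0,"ry":0,"rz":0},{"x":0,"y":0,"z":-0.05,"rx":0,"ry":0,"rz":0},{"x":0,"y":0,"z":-0.05,"rx":0,"ry":0,"rz":0}]' 1; python3 -m handwheel '[{"x":0,"y":0,"z":0,"rx":0,"ry":0,"rz":0},{"x":0,"y":0,"z":0,"rx":0,"ry":0,"rz":0}]' 1;  python3 - <<'E'
from h import *
p,d=r.camera("side");q=np.load("side0.npz")["p"]
cv2.imwrite("pics/s3.png",np.hstack([cv2.resize(i[130:220,165:285],(400,300)) for i in(q,p)])[:,:,::-1])
K,R,t=cal("side");v,u=np.mgrid[160:197,205:245]
for D in(np.load("side0.npz")["d"],d):
    e=D[160:197,205:245];P=(R.T@(np.linalg.solve(K,np.stack([u*e,v*e,e]).reshape(3,-1))-t[:,None])).T
    k=P[(P[:,2]>.048)&(P[:,2]<.07)];m=P[(P[:,2]>.01)&(P[:,2]<.07)];print(len(k),k.mean(0).round(4),k[:,2].max().round(4),m.mean(0).round(4))
E
```

```text
time: 4.32
eef_pos: [0.4857, 0.2202, 0.1948]
ee_rot: [3.092, -0.551, -0.002]
contact_force: [1.0, 1.2, -0.3]
gripper_width: -0.004
grip_force: 0.0
time: 4.58
eef_pos: [0.4857, 0.2205, 0.1931]
ee_rot: [3.092, -0.552, -0.002]
contact_force: [0.1, -0.7, -0.5]
gripper_width: 0.003
grip_force: 0.0
21 [0.4839 0.2169 0.0547] 0.057 [0.481  0.2049 0.0294]
21 [0.484  0.2169 0.0541] 0.0582 [0.4808 0.2048 0.0291]
```

View pics/s3.png

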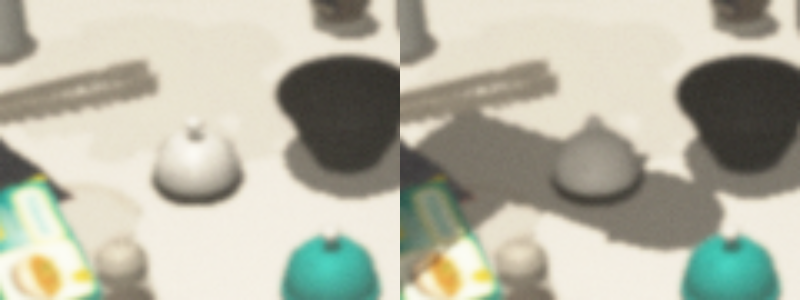

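Comparing before and after, the bell (195,165) and the bowl haven't moved, the plunger is back up, and the arm is clear.

```bash
python3 -c "from bench import r; print(r.job_done())"
```

```text
the job is handed in; nothing more can be done
None
```

I rang the bell beside the rice bowl: the plunger went down to its hard stop (about 12 N) and sprang back up. That bell and the bowl stayed in place, the arm never went near the other bell, and I handed the job in at about 4.6 s.

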